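# Set the level trimmer on a boiler control unit

## Task

Take the white plastic tuning tool with the flat, oblong handle out of the stand, put its blade into the slot of the large trimmer screw on the level unit, and turn the screw clockwise until the slot lines up with the two index ribs on the housing. Then put the tool back upright in the stand, fully down on its guard, and let go.

Things in the scene. Friction and masses are not known exactly. Their poses are not given: they have to be found in the camera images.
- tuner: Loose white tuning tool, 60 g, upright in any hole of the stand; the other holes hold drivers with round or square handles. Origin: tip, mid-edge of the blade; z up, y along blade width. Up from the tip (mm): blade 28 (y) x 4 (x) x 16; shank d 12; guard d 58, z 60-66; flat handle 16 thick (x) x 36 wide (y), z 66-116, parallel to the blade: grip it across x. A half turn is the same.
- stand: Fixed dark steel stand 110 (x) x 270 (y) x 70 mm high. Origin: centre of underside, z up. Its 8 mm top plate has three square 43 mm holes at y = -85, 0, 85, x = 0. A tool hangs in a hole, guard resting on the plate: the tuning tool's tip is then 10 mm above the underside. The other two drivers reach 116 mm above the tabletop.
- trimmer (a joint): Angle (rad) of the large brass trimmer screw (d 46 mm) on the level unit: 0 when its slot is in line with the two white ribs (4 x 20 mm, either side of it on the housing); grows as it turns clockwise seen from above. Starts at -1.3 to -0.7, slight friction (0.04 N m), stays where left, stops at -1.5 and 0.6. The other, like unit has a plain domed cap and no ribs; tiny d 14 screws are not meant.
- trimmer_slot (a point): Point on the large screw's axis, on the floor of its slot, 44 mm above the tabletop; turns with the screw: z up, y along the slot. Slot: right across the screw, 10 mm deep, flared from 7 mm wide at the floor to 12 mm at the mouth (54 mm above the tabletop); the blade has about 6 degrees of play each way. Housing: fixed, grey, 96 x 116 mm, top 40 mm above the tabletop.
Not all that is in view belongs to the job. What is shaped like the tuner but blue or purple is not meant.

How it is judged:
By the outcome, as a careful person would: the job done as asked, in the order asked, and still so for the second after the job is handed in, with the robot touching nothing.
It also fails if it takes over 58 s, if anything falls off the work surface, if the arm or the gripper's body presses on something with over 40 N, if the wrist force passes 120 N, or if a joint passes its speed limit or range.

## Robot

A 7-joint arm with a two-finger parallel gripper is mounted at the origin on the work surface. World frame = base frame: x ahead of the robot, y to its left, z up, the work surface at z = 0. Lengths are in m, angles in rad, forces in N, time in s.
With the tool pointing down it reaches from about 0.4 to 0.875 m from the base axis. Payload 19.3 kg.
Tool frame: the origin (TCP) lies at the very end of the fingers, on their centre line; the grasp point (between the pads) lies 19 mm behind it; z points along the fingers, y is the direction in which the jaws open and shut (so a half turn about z gives the same grasp; the last joint's range is limited). The gripper opens to 85 mm and grips with 20 to 120 N. Pads are 22 mm wide; open, the fingers measure 114 mm over their backs; the gripper's body (76 mm by 85 mm) begins 54 mm behind the grasp point. The pads swing forward as they close: fully open they stand 13 mm farther back than shut.
Start: joints at [1.058, 0.521, -0.036, 1.599, 0.021, 1.021, -0.113], TCP at [0.268, -0.565, 0.231] pointing down, gripper open.
Joint ranges: [-2.91, 2.91], [-0.3, 2.13], [-1.5, 1.42], [0.17, 2.43], [-1.26, 4.41], [0.16, 1.93], [-2.52, 2.52]. Speed limits (rad/s): [1.89, 1.89, 2.39, 2.39, 3.01, 3.01, 3.01].

## Interface

Orientations are given as [roll, pitch, yaw] about the fixed x, y, z axes, in that order (R = Rz(yaw) Ry(pitch) Rx(roll)).
In Python, from workcell import telemetry, imaging, ticket gives the robot as it stands.
- The arm moves only by the tool carry_out, never from a script. Its argument "series" is a list of rows, each a list of 7 numbers: the shift along the tool's x, y, z in m, then the turn, a rotation vector about the tool's x, y, z in rad, then the closure in counts, from 0 (fully open) to 255 (shut). In form: [[tx, ty, tz, ax, ay, az, jaw], ...]. A call has 1 to 10 rows; each row is the pose to reach, as a shift and turn from the pose commanded when the call began, along the tool's axes at that moment; what a row does not reach only later rows make up. A row lasts 1/8 s, in which the tool goes at most 62.5 mm and 10.7 degrees, less where a joint would pass 70% of its speed; a pose out of reach is approached as far as the arm can. A call with a gripper value outside its range is refused whole. The fingers move at their own pace and stop on an object; "force" is the grip in N (left out, the last holds). Time passes only in rows, so rows that repeat a pose let the fingers close. It gives the time, the measured TCP pose, the force and the opening at its end, in the units of the state.
- telemetry.observe(): the state, without advancing time (a new reading comes with each control period).
- imaging.grab_frame(name): name is "side" or "top" or "wrist"; returns (picture, depth): 400x640x3 uint8, blue, green, red; 400x640 float32, m along the optical axis (not along the pixel's ray), 0 where there is no reading.
- imaging.camera_info(name): a dict with "mtx" (3x3 intrinsics, pixels), "extrinsics" (4x4, takes a point from camera to world coordinates); the wrist camera has in their place "hand_eye" (4x4, takes a point from camera to tool coordinates, whose origin is the TCP and whose axes are the flange's). Camera axes: x right, y down, z forward; pixel columns grow to the right and rows downward; lengths in m; the calibration is good to about 2 mm. A picture is of the moment at which its call begins: read the wrist's pose just before it. camera_info takes no time and is no camera call.
- ticket.job_done(): hands the job in, once; it reports no verdict.
The state is a dict: "clock": time; "qpos": joint angles; "qd": joint speeds; "joint_efforts": joint torques, N m; "position": TCP position; "tool_rot": TCP orientation; "force": force on the tool from outside, world axes, zero at the start; "moment": the same for the moment, N m; "grip_width": finger opening in m.
Only numpy, scipy, OpenCV 4.12 (cv2) and the standard library are available. Lean on these libraries where they do the work, as an engineer would, in place of code of your own. Each camera call takes 0.05 s, during which the arm holds its last target.

## Working session

There is one attempt and no reset: what is moved stays moved. The work goes in short steps, Python scripts to look and compute and a tool call to move; the robot and the scene stay as the last step left them, time stands still between calls to the robot, and variables do not carry over. Pictures are saved under pics/ and viewed, and the job is handed in when it is done.

Besides the shell and the picture viewer there is one more tool, called after "Request:" as name(argument=value, ...) on one line, values as JSON. carry_out: Moves the arm, as the interface text tells. Its arguments: {"type":"object","properties":{"series":{"type":"array"},"force":{"type":"number"}},"required":["series"]}

```bash
ls; mkdir -p pics; python3 - <<'E'
from workcell import telemetry, imaging
import cv2,numpy as np
print(telemetry.observe())
for n in ["side","top","wrist"]:
    im,d=imaging.grab_frame(n); cv2.imwrite(f"pics/{n}0.png",im); np.save(f"pics/{n}0.npy",d)
    print(n,imaging.camera_info(n))
E
```

```text
pics
{'clock': 0.0, 'qpos': array([ 1.05777953,  0.52199976, -0.03633848,  1.60004065,  0.02121217,
        1.02110371, -0.11278629]), 'qd': array([-0.0002636 ,  0.00141568, -0.00016145,  0.00074223, -0.00041132,
       -0.0012673 ,  0.0004367 ]), 'joint_efforts': array([ 1.47070237e-03, -9.27110767e+01,  1.98115312e+00, -3.69929767e+01,
        1.80377037e-02,  8.09501245e-03,  3.37025358e-05]), 'position': array([ 0.2676179 , -0.56440925,  0.23072281]), 'tool_rot': array([-3.14043007e+00,  8.95163519e-05,  4.42837152e-01]), 'force': array([0.32115161, 0.18839257, 0.02824021]), 'moment': array([0.04170664, 0.02573746, 0.04952803]), 'grip_width': 0.08539341902981716}
side {'mtx': array([[493.79317655,   0.        , 320.85223742],
       [  0.        , 493.79317655, 200.0981823 ],
       [  0.        ,   0.        ,   1.        ]]), 'extrinsics': array([[-0.95897671, -0.13549268,  0.24900885,  0.14710623],
       [-0.28265035,  0.524347  , -0.80322413,  1.07674266],
       [-0.02173605, -0.84065567, -0.54113362,  0.80841996],
       [ 0.        ,  0.        ,  0.        ,  1.        ]
[... 253 characters left out ...]
[-0.99711866,  0.07472751, -0.01304493, -0.00244356],
       [-0.00240402, -0.20300893, -0.97917394,  0.91339336],
       [ 0.        ,  0.        ,  0.        ,  1.        ]])}
wrist {'mtx': array([[298.08055813,   0.        , 320.72039034],
       [  0.        , 298.08055813, 197.95240331],
       [  0.        ,   0.        ,   1.        ]]), 'hand_eye': array([[-1.43626782e-03, -9.60275721e-01, -2.79049236e-01,
         7.00450732e-02],
       [ 9.99998644e-01, -1.60389670e-03,  3.72397322e-04,
         3.11971839e-04],
       [-8.05170255e-04, -2.79048323e-01,  9.60276723e-01,
        -1.42764957e-01],
       [ 0.00000000e+00,  0.00000000e+00,  0.00000000e+00,
         1.00000000e+00]])}
```

View pics/top0.png

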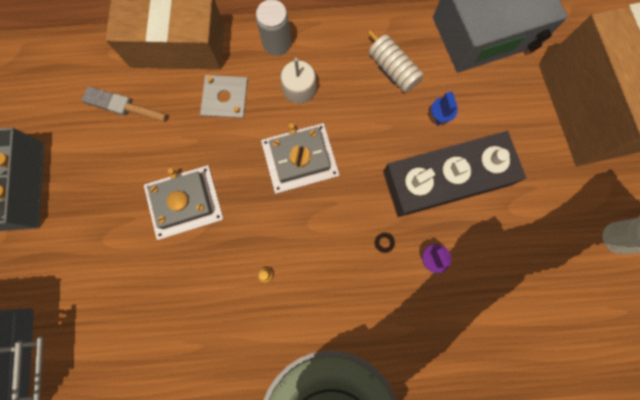

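View pics/side0.png

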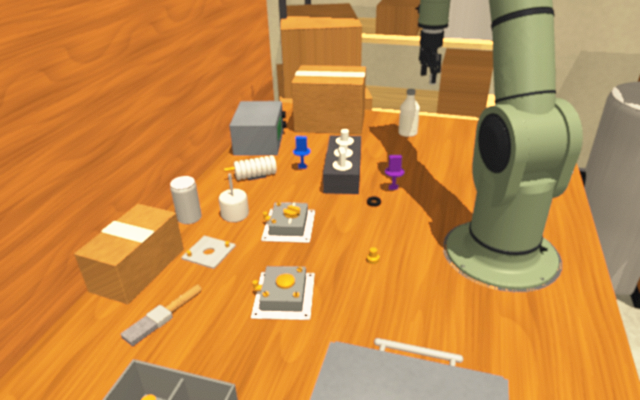

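View pics/wrist0.png

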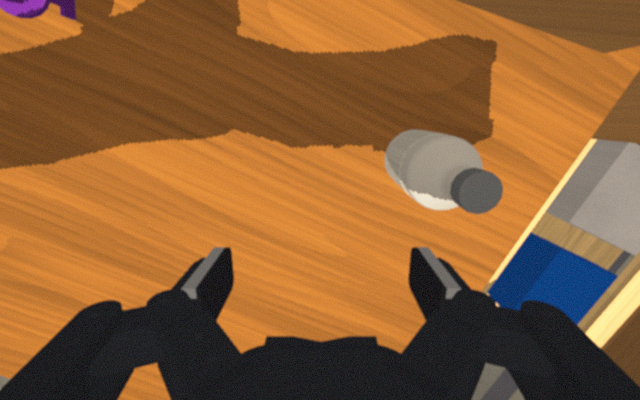

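```bash
python3 - <<'E'
import cv2,numpy as np
im=cv2.imread("pics/top0.png")
a=cv2.resize(im[125:220,375:530],None,fx=5,fy=5,interpolation=cv2.INTER_CUBIC)
b=cv2.resize(im[115:200,255:345],None,fx=6,fy=6,interpolation=cv2.INTER_CUBIC)
cv2.imwrite("pics/za.png",a);cv2.imwrite("pics/zb.png",b)
im=cv2.imread("pics/side0.png")
cv2.imwrite("pics/zc.png",cv2.resize(im[115:250,250:410],None,fx=4,fy=4,interpolation=cv2.INTER_CUBIC))
E
```

```text
(no output)
```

View pics/za.png

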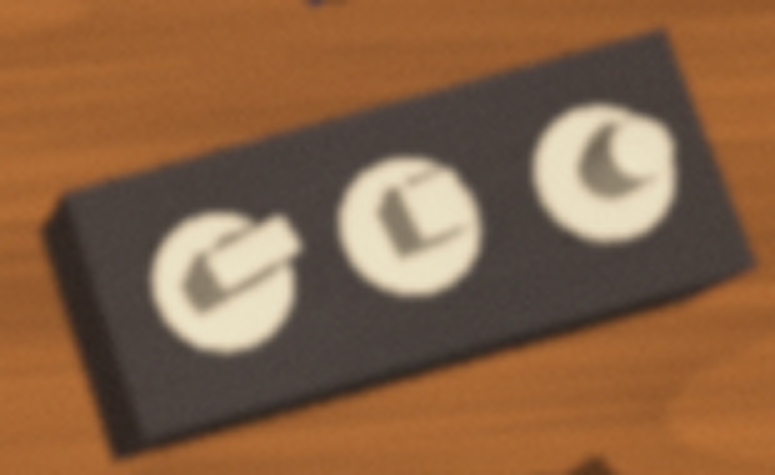

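View pics/zb.png

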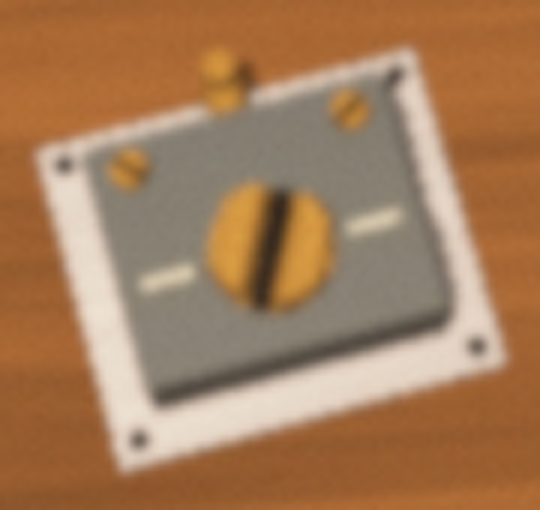

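View pics/zc.png

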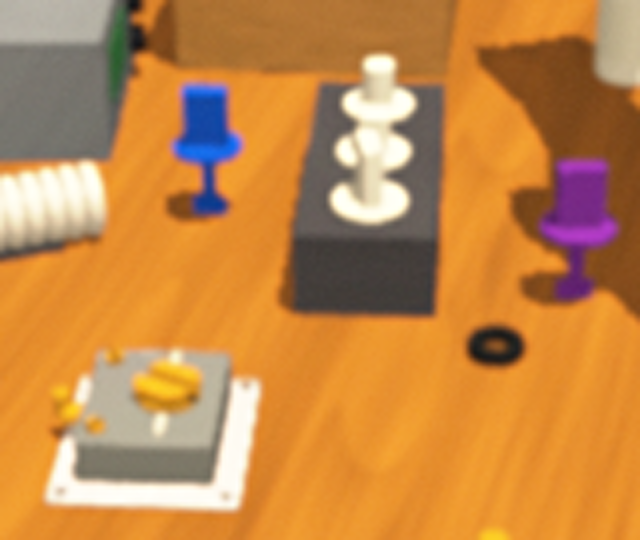

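```bash
cat > h.py <<'E'
import cv2,numpy as np
from scipy.spatial.transform import Rotation as R
from workcell import telemetry, imaging
def campose(n,st=None):
    c=imaging.camera_info(n)
    if n!="wrist": return c["mtx"],c["extrinsics"]
    T=np.eye(4);T[:3,:3]=R.from_euler("xyz",st["tool_rot"]).as_matrix();T[:3,3]=st["position"]
    return c["mtx"],T@c["hand_eye"]
def cast(K,T,uv,z):
    uv=np.atleast_2d(np.asarray(uv,float))
    d=np.c_[(uv[:,0]-K[0,2])/K[0,0],(uv[:,1]-K[1,2])/K[1,1],np.ones(len(uv))]@T[:3,:3].T
    o=T[:3,3]; return o+d*((z-o[2])/d[:,2])[:,None]
def cloud(K,T,d):
    v,u=np.indices(d.shape)
    p=np.stack([(u-K[0,2])/K[0,0]*d,(v-K[1,2])/K[1,1]*d,d],-1)
    return p@T[:3,:3].T+T[:3,3]
def blobs(m,amin=10):
    n,l,s,c=cv2.connectedComponentsWithStats(m.astype(np.uint8))
    return [(i,s[i],c[i],l==i) for i in range(1,n) if s[i,4]>=amin]
def rect(p):
    (c,wh,a)=cv2.minAreaRect((p[:,:2]*1000).astype(np.float32))
    return np.array(c),np.array(wh),a,cv2.boxPoints((c,wh,a))
E
python3 - <<'E'
from h import *
im=cv2.imread("pics/top0.png");d=np.load("pics/top0.npy")
K,T=campose("top");P=cloud(K,T,d)
hsv=cv2.cvtColor(im,cv2.COLOR_BGR2HSV)
print("table z",np.median(P[240:260,300:340,2]))
# stand: top surface by height + region
reg=np.zeros(d.shape,bool);reg[125:220,375:530]=1
zt=P[...,2]
m=reg&(zt>0.062)&(zt<0.076)&(hsv[...,2]<110)
print("stand top z",np.median(zt[m]),rect(P[m]))
w=reg&(hsv[...,2]>170)&(hsv[...,1]<90)
for i,s,c,mm in blobs(w,30):
    print(s,c,"z pct",np.percentile(zt[mm],[5,25,50,75,95]))
    h=mm&(zt>0.11)
    if h.sum()>5: print(" handle top n",h.sum(),"med z",np.median(zt[h]),rect(P[h])[:3])
    g=mm&(zt<0.09)
    (cc,r)=cv2.minEnclosingCircle((P[g][:,:2]*1000).astype(np.float32));print(" guard",cc,r,np.median(zt[g]))
# unit
reg[:]=0;reg[115:200,255:345]=1
r=reg&(hsv[...,2]>150)&(hsv[...,1]<90)
for i,s,c,mm in blobs(r,10):
    print(s,c,np.median(zt[mm]),rect(cast(K,T,np.argwhere(mm)[:,::-1],0.04))[:3])
b=reg&(hsv[...,1]>130)&(zt>0.045)
for i,s,c,mm in blobs(b,20): print("brass",s,c,np.median(zt[mm]),cv2.minEnclosingCircle((P[mm][:,:2]*1000).astype(np.float32)))
E
```

```text
table z -0.0005767647317960201
stand top z 0.06932122121086082 (array([ 492.50024414, -304.75909424]), array([109.27725983, 271.43408203]), 11.433781623840332, array([[ 412.04205, -182.56673],
       [ 465.84988, -448.61407],
       [ 572.95844, -426.95148],
       [ 519.15063, -160.90411]], dtype=float32))
[482 146  28  27 504] [495.67460317 159.31349206] z pct [0.07275602 0.07466439 0.07586069 0.09903051 0.11228457]
 handle top n 94 med z 0.11172784176127404 (array([ 401.54885864, -202.74397278]), array([ 24.14520264, 450.05227661]), 30.342803955078125)
 guard (507.9415283203125, -389.1473083496094) 30.640661239624023 0.07530830920724174
[443 157  28  27 530] [456.71320755 169.90754717] z pct [0.07271666 0.07482699 0.07608937 0.10688123 0.11054465]
 handle top n 43 med z 0.11071774684895652 (array([ 402.57519531, -153.36312866]), array([ 23.94786835, 366.10687256]), 30.90169906616211)
 guard (491.3577880859375, -304.78009033203125) 30.314294815063477 0.07536842840045765
[406 168  29  27 572] [420.02797203 180.47377622] z pct [0.07279603 0.07462364 0.07601826 0.12172257 0.12614907]

[... 284 characters left out ...]
7551962581 (array([554.66436768,  22.51553345]), array([126.15620422, 145.80503845]), 11.476691246032715)
[312 149  11   6  43] [317.02325581 151.44186047] 0.041144904389605164 (array([565.00872803, -16.68902588]), array([ 9.36441612, 22.97744751]), 14.77913761138916)
[278 158  10   6  42] [282.5952381  160.76190476] 0.041507692449659794 (array([549.76983643,  60.194664  ]), array([ 9.36360168, 21.15527153]), 10.18763542175293)
brass [290 146  11  20 136] [294.57352941 154.54411765] 0.05275366066014192 ((557.1015625, 29.586055755615234), 20.672399520874023)
brass [299 147  11  19 135] [304.45925926 156.28148148] 0.05299941666674857 ((554.476806640625, 15.151959419250488), 19.762720108032227)
```

```bash
python3 - <<'E'
from h import *
im=cv2.imread("pics/top0.png")
K,T=campose("top")
hsv=cv2.cvtColor(im,cv2.COLOR_BGR2HSV)
c=(300,155.5)
v,u=np.indices(im.shape[:2])
near=np.hypot(u-c[0],v-c[1])<12.5
br=near&(hsv[...,2]>110)&(hsv[...,1]>130)
dk=np.hypot(u-c[0],v-c[1])<9.5
dk&=hsv[...,2]<100
p=cast(K,T,np.argwhere(dk)[:,::-1],0.054)[:,:2]*1000
print(rect(p)[:3],p.mean(0)); w,V=np.linalg.eigh(np.cov(p.T));print("slot ang",np.degrees(np.arctan2(*V[::-1,1]))%180,np.sqrt(w))
p=cast(K,T,np.argwhere(br)[:,::-1],0.054)[:,:2]*1000
print(cv2.minEnclosingCircle(p.astype(np.float32)))
# rib angle: gray housing edges
r=(hsv[...,2]>150)&(hsv[...,1]<90)
q=[cast(K,T,a,0.041)[0]*1000 for a in [(317.02,151.44),(282.6,160.76)]]
print(q,(q[0]+q[1])/2,np.degrees(np.arctan2(*(q[1]-q[0])[[1,0]])))
E
```

```text
(array([554665.125     ,  21563.00195312]), array([ 6302.70996094, 39446.0390625 ]), 72.67012023925781) [554.30564123  21.69588604]
slot ang 164.10711627598948 [ 1.84908508 11.65836861]
((554.4571533203125, 21.702648162841797), 23.835100173950195)
[array([564.83089581, -16.71948595,  41.        ]), array([549.45780231,  59.78558678,  41.        ])] [557.14434906  21.53305042  41.        ] 101.36182785820345
```

```bash
cat > go.py <<'E'
# print tool-frame shift/turn from present measured pose to a target (x,y,z,yawdeg), tool down
import sys
from h import *
st=telemetry.observe();A=R.from_euler("xyz",st["tool_rot"]);t=list(map(float,sys.argv[1:5]))
B=R.from_euler("xyz",[np.pi,0,np.radians(t[3])])
print("clock",st["clock"],"pos",st["position"].round(4),"yaw",np.degrees(st["tool_rot"][2]).round(2),"F",st["force"].round(1))
print("shift",A.inv().apply(np.array(t[:3])-st["position"]).round(4),"turn",(A.inv()*B).as_rotvec().round(4))
E
python3 go.py 0.475 -0.222 0.25 114
```

```text
clock 0.15 pos [ 0.2677 -0.5645  0.2309] yaw 25.37 F [-0.4  0.  -0. ]
shift [ 0.3341 -0.2207 -0.019 ] turn [-7.0000e-04 -6.0000e-04 -1.5469e+00]
```

Request:
carry_out(series=[[0.334,-0.221,-0.019,0,0,-1.547,0],[0.334,-0.221,-0.019,0,0,-1.547,0],[0.334,-0.221,-0.019,0,0,-1.547,0],[0.334,-0.221,-0.019,0,0,-1.547,0],[0.334,-0.221,-0.019,0,0,-1.547,0],[0.334,-0.221,-0.019,0,0,-1.547,0],[0.334,-0.221,-0.019,0,0,-1.547,0],[0.334,-0.221,-0.019,0,0,-1.547,0],[0.334,-0.221,-0.019,0,0,-1.547,0],[0.334,-0.221,-0.019,0,0,-1.547,0]], force=40)

```text
clock: 1.4
position: [0.4748, -0.222, 0.2501]
tool_rot: [-3.141, -0.0, 1.989]
force: [0.4, 0.8, 0.8]
grip_width: 0.0857
```

```bash
cat > w1.py <<'E'
from h import *
st=telemetry.observe();im,d=imaging.grab_frame("wrist");cv2.imwrite("pics/w1.png",im);np.save("pics/w1.npy",d)
np.save("pics/w1s.npy",st,allow_pickle=True)
K,T=campose("wrist",st);P=cloud(K,T,d);z=P[...,2]
hsv=cv2.cvtColor(im,cv2.COLOR_BGR2HSV)
w=(hsv[...,1]<90)&(hsv[...,2]>120)
near=np.hypot(P[...,0]-.475,P[...,1]+.222)<.045
h=w&near&(z>.115)&(z<.135);g=w&near&(z>.068)&(z<.082)
print(h.sum(),np.median(z[h]),rect(P[h])[:3],rect(cast(K,T,np.argwhere(h)[:,::-1],.126))[:3]); print(g.sum(),np.median(z[g]),cv2.minEnclosingCircle((P[g][:,:2]*1000).astype(np.float32)))
E
python3 w1.py
```

```text
660 0.12591595045130552 (array([ 474.0977478, -223.0705719]), array([15.75959301, 35.3886261 ]), 24.104310989379883) (array([ 473.77810669, -222.30644226]), array([15.52155685, 36.45270157]), 24.334537506103516)
1671 0.07593727478516726 ((476.99774169921875, -227.41741943359375), 33.829986572265625)
```

View pics/w1.png

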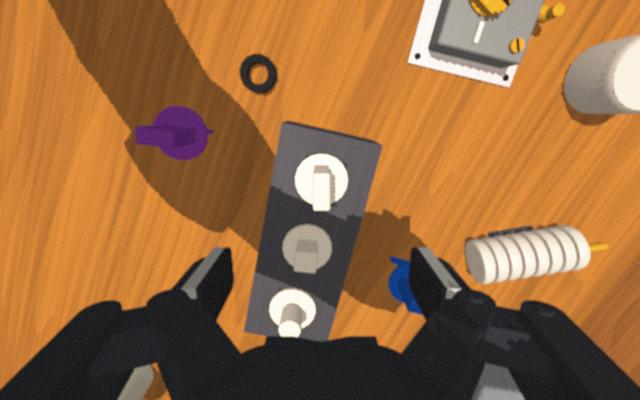

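```bash
python3 - <<'E'
from h import *
im=cv2.imread("pics/top0.png");d=np.load("pics/top0.npy")
K,T=campose("top");P=cloud(K,T,d)
hsv=cv2.cvtColor(im,cv2.COLOR_BGR2HSV)
ex=np.array([np.cos(np.radians(24.2)),np.sin(np.radians(24.2))]);ey=np.array([-ex[1],ex[0]])
for nm,(u,v) in dict(blue=(444,108),purple=(436,258)).items():
    m=np.zeros(d.shape,bool);m[v-22:v+22,u-22:u+22]=1
    m&=(hsv[...,0]>105)&(hsv[...,0]<160)&(hsv[...,1]>120)&(P[...,2]>.02)
    q=P[m];r=q[:,:2]-[.4742,-.2223]
    print(nm,m.sum(),q.min(0).round(3),q.max(0).round(3),"along jaw",(r@ex).min().round(3),(r@ex).max().round(3),"across",(r@ey).min().round(3),(r@ey).max().round(3))
E
python3 go.py 0.4742 -0.2223 0.084 114.2
```

```text
blue 525 [ 0.298 -0.325  0.061] [ 0.657 -0.002  0.913] along jaw -0.07 0.14 across -0.157 0.273
purple 615 [ 0.288 -0.268  0.061] [ 0.342 -0.002  0.913] along jaw -0.179 -0.07 across 0.022 0.273
clock 1.45 pos [ 0.4748 -0.222   0.2502] yaw 113.92 F [-0.1 -0.9 -0.1]
shift [-1.000e-04 -6.000e-04  1.662e-01] turn [-0.0001 -0.0002 -0.0049]
```

Request:
carry_out(series=[[0,0,0.05,0,0,-0.005,0],[0,-0.0005,0.1,0,0,-0.005,0],[0,-0.0005,0.145,0,0,-0.005,0],[0,-0.0005,0.166,0,0,-0.005,0],[0,-0.0005,0.166,0,0,-0.005,0]])

```text
clock: 2.08
position: [0.4737, -0.2218, 0.0832]
tool_rot: [-3.14, -0.002, 1.994]
force: [-0.5, -0.7, -0.1]
grip_width: 0.0852
```

Request:
carry_out(series=[[0,0,0,0,0,0,255],[0,0,0,0,0,0,255],[0,0,0,0,0,0,255],[0,0,0,0,0,0,255],[0,0,0,0,0,0,255],[0,0,0,0,0,0,255],[0,0,0,0,0,0,255],[0,0,0,0,0,0,255]], force=60)

```text
clock: 3.08
position: [0.4746, -0.2223, 0.0848]
tool_rot: [3.141, 0.001, 1.995]
force: [-1.8, 0.5, 8.2]
grip_width: 0.0153
```

Request:
carry_out(series=[[0,0,-0.03,0,0,0,255],[0,0,-0.08,0,0,0,255],[0,0,-0.13,0,0,0,255],[0,0,-0.15,0,0,0,255],[0,0,-0.15,0,0,0,255],[0,0,-0.15,0,0,0,255]])

```text
clock: 3.82
position: [0.474, -0.2221, 0.2335]
tool_rot: [-3.141, -0.001, 1.995]
force: [0.1, -0.1, -1.1]
grip_width: 0.0153
```

```bash
python3 - <<'E'
from h import *
st=telemetry.observe();print(st["position"],st["tool_rot"],st["force"],st["grip_width"])
for n in ["wrist","side"]:
    im,d=imaging.grab_frame(n);cv2.imwrite(f"pics/{n}2.png",im);np.save(f"pics/{n}2.npy",d)
cv2.imwrite("pics/side2z.png",cv2.resize(im[30:250,220:460],None,fx=3,fy=2.7))
E
python3 go.py 0.5557 0.0217 0.235 163.5
```

```text
[ 0.47396319 -0.22210562  0.23345225] [-3.14078011e+00 -7.71044542e-04  1.99463550e+00] [ 0.087241   -0.06496683 -1.13173101] 0.01533257228737713
clock 3.925 pos [ 0.474  -0.222   0.2332] yaw 114.3 F [-0.5  0.8 -1.6]
shift [ 0.1884  0.1748 -0.0017] turn [-4.000e-04 -1.800e-03 -8.587e-01]
```

View pics/wrist2.png

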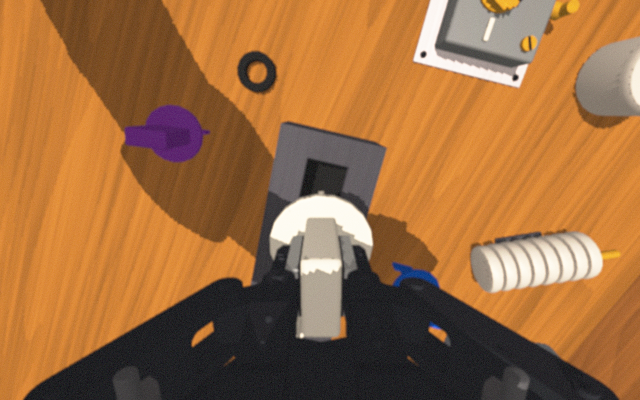

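View pics/side2z.png

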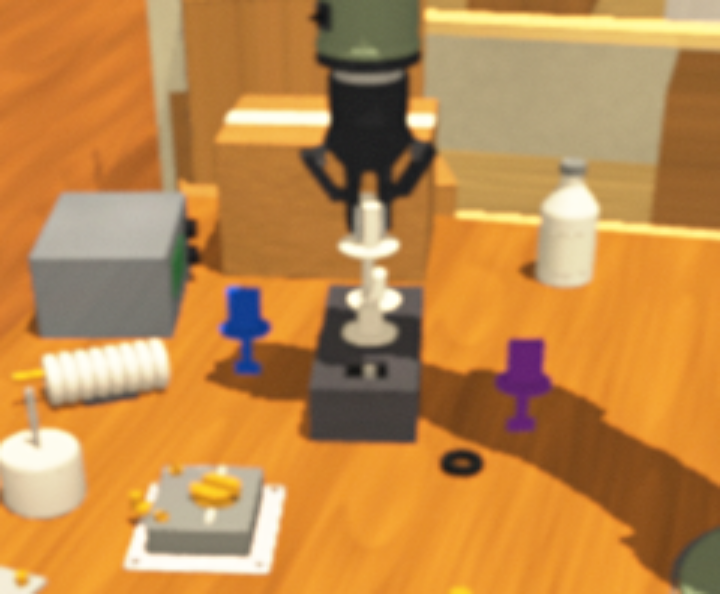

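```bash
cat > held.py <<'E'
import sys
from h import *
im=cv2.imread(sys.argv[1]+".png");d=np.load(sys.argv[1]+".npy")
c=imaging.camera_info("wrist");P=cloud(c["mtx"],c["hand_eye"],d)*1000
hsv=cv2.cvtColor(im,cv2.COLOR_BGR2HSV)
w=(hsv[...,1]<90)&(hsv[...,2]>100)&(abs(P[...,0])<45)&(abs(P[...,1])<45)&(d>0)
g=w&(P[...,2]>2)&(P[...,2]<20); h=w&(P[...,2]<0)&(P[...,2]>-50)
p=P[g];print("guard n",g.sum(),"z",np.median(p[:,2]),"x max",np.percentile(p[:,0],99.5),"y",np.percentile(p[:,1],[.5,99.5]))
A=np.c_[2*p[:,:2],np.ones(len(p))]
# rim fit
r=np.hypot(p[:,0],p[:,1]);ang=np.round(np.degrees(np.arctan2(p[:,1],p[:,0]))/5)
rim=np.array([p[(ang==a)][np.argmax(r[ang==a])] for a in np.unique(ang) if abs(a*5)<85])
A=np.c_[2*rim[:,:2],np.ones(len(rim))];s=np.linalg.lstsq(A,(rim[:,:2]**2).sum(1),rcond=None)[0]
print("rim centre",s[:2],"r",np.sqrt(s[2]+s[:2]@s[:2]))
p=P[h];t=p[p[:,2]<np.percentile(p[:,2],5)+3];f=p[(p[:,2]>-30)]
print("handle top z",np.percentile(p[:,2],[2,10]),"front x",np.percentile(p[:,0],[50,90,99]),"top y",np.percentile(t[:,1],[1,99]), "n",h.sum())
fr=p[(p[:,0]>12)&(p[:,0]<25)];A=np.polyfit(fr[:,2],fr[:,0],1);print("front face x(z)",A,fr[:,2].min(),fr[:,2].max(),"face yaw slope",np.polyfit(fr[:,1],fr[:,0],1)); print("front y",np.percentile(fr[:,1],[1,99]))
E
python3 held.py pics/wrist2
```

```text
guard n 3244 z 8.763733473305072 x max 27.520015924908588 y [-28.89191293  26.70059965]
rim centre [-0.51637105 -1.06441755] r 28.43655251529151
handle top z [-42.21132788 -41.73505143] front x [10.4612815  16.87029538 17.28029822] top y [-8.77972944  6.73439929] n 5331
front face x(z) [ 0.05126126 17.54246438] -43.039303838765186 -0.12985948905802625 face yaw slope [2.49286228e-03 1.61055041e+01]
front y [-8.76977429  6.83748465]
```

```bash
python3 go.py 0.623 0.002 0.21 163.5
```

```text
clock 3.925 pos [ 0.474  -0.222   0.2332] yaw 114.3 F [-0.5  0.8 -1.6]
shift [0.1428 0.228  0.0232] turn [-4.000e-04 -1.800e-03 -8.587e-01]
```

Request:
carry_out(series=[[0.028,0.045,0.0,0,0,-0.17,255],[0.057,0.091,0.0,0,0,-0.34,255],[0.085,0.137,0.005,0,0,-0.51,255],[0.114,0.182,0.01,0,0,-0.68,255],[0.143,0.228,0.023,0,0,-0.86,255],[0.143,0.228,0.023,0,0,-0.86,255],[0.143,0.228,0.023,0,0,-0.86,255],[0.143,0.228,0.023,0,0,-0.86,255]])

```text
clock: 4.92
position: [0.6231, 0.0008, 0.2112]
tool_rot: [-3.141, -0.0, 2.853]
force: [0.2, -0.3, -0.8]
grip_width: 0.0153
```

```bash
cat > tr.py <<'E'
import sys
from h import *
n=sys.argv[1]
st=telemetry.observe();im,d=imaging.grab_frame("wrist");cv2.imwrite(f"pics/{n}.png",im);np.save(f"pics/{n}.npy",d)
print(st["clock"],st["position"].round(4),np.degrees(st["tool_rot"]).round(2),st["grip_width"])
K,T=campose("wrist",st);P=cloud(K,T,d);z=P[...,2]*1000
hsv=cv2.cvtColor(im,cv2.COLOR_BGR2HSV)
near=np.hypot(P[...,0]-.5557,P[...,1]-.0217)
br=(near<.035)&(z>48)&(z<60)&(hsv[...,1]>120)&(hsv[...,2]>110)
p=cast(K,T,np.argwhere(br)[:,::-1],.054)[:,:2]*1000;c,r=cv2.minEnclosingCircle(p.astype(np.float32));print("brass",br.sum(),np.median(z[br]),c,r)
Q=cast(K,T,np.argwhere(np.ones(d.shape))[:,::-1],.054).reshape(*d.shape,3)*1000
dk=(np.hypot(Q[...,0]-c[0],Q[...,1]-c[1])<19)&(hsv[...,2]<90)
p=Q[dk][:,:2];w,V=np.linalg.eigh(np.cov(p.T));print("slot",len(p),p.mean(0),np.degrees(np.arctan2(V[1,1],V[0,1]))%180,rect(p/1000)[:3])
wh=(near<.075)&(near>.024)&(z>36)&(z<46)&(hsv[...,1]<70)&(hsv[...,2]>170)
ms=[]
for i,s,cc,mm in blobs(wh,15):
    p=cast(K,T,np.argwhere(mm)[:,::-1],.041);print("rib",cc,np.median(z[mm]),rect(p)[:3]);ms.append(p[:,:2].mean(0)*1000)
if len(ms)==2: print("mid",(ms[0]+ms[1])/2,"ang",np.degrees(np.arctan2(*(ms[1]-ms[0])[::-1]))%180)
E
python3 tr.py w3; python3 held.py pics/w3
```

```text
4.925 [0.6231 0.0008 0.2112] [-1.7996e+02 -1.0000e-02  1.6344e+02] 0.015343861423587887
brass 1209 53.993975301269096 (556.0947875976562, 20.583505630493164) 23.575593948364258
slot 204 [555.88892017  20.85681728] 163.99573755555744 (array([555.86767578,  20.89214897]), array([ 4.9719429 , 37.28019333]), 75.09790802001953)
rib [341.39420935  87.41170856] 39.96465265664029 (array([561.68048096,  22.51514053]), array([ 87.14398193, 113.07656097]), 11.361955642700195)
rib [288.07586207 131.39310345] 43.11977065242611 (array([563.77655029, -17.57497406]), array([ 7.03221703, 22.71767998]), 13.411577224731445)
mid [551.45616955  14.08766848] ang 111.4017205306558
guard n 3202 z 8.836843333720243 x max 28.2664443537709 y [-28.98525242  26.82281021]
rim centre [ 0.12863412 -1.10107722] r 28.471595177592757
handle top z [-42.21337698 -41.71933425] front x [11.23493951 17.62901182 18.01983429] top y [-8.68765262 20.15501742] n 5258
front face x(z) [ 0.06411906 18.42214747] -48.59529350581754 -0.08225553006879771 face yaw slope [-0.02066846 16.56554769]
front y [-11.93399505  12.18227859]
```

View pics/w3.png

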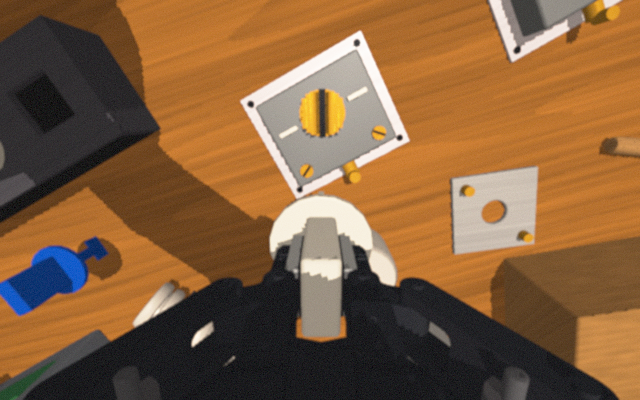

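```bash
python3 go.py 0.5562 0.0217 0.145 163.9
```

```text
clock 4.975 pos [0.6232 0.0008 0.2114] yaw 163.45 F [ 0.3 -0.8 -0.2]
shift [0.0702 0.001  0.0664] turn [-0.0006  0.0003 -0.0078]
```

Request:
carry_out(series=[[0.035,0.0005,0.02,0,0,-0.008,255],[0.07,0.001,0.045,0,0,-0.008,255],[0.07,0.001,0.066,0,0,-0.008,255],[0.07,0.001,0.066,0,0,-0.008,255],[0.07,0.001,0.066,0,0,-0.008,255]])

```text
clock: 5.6
position: [0.5572, 0.0224, 0.1462]
tool_rot: [3.141, 0.001, 2.862]
force: [0.5, -0.1, -0.0]
grip_width: 0.0151
```

```bash
cat > sd.py <<'E'
import sys
from h import *
n=sys.argv[1]
st=telemetry.observe();print(st["clock"],st["position"].round(4),np.degrees(st["tool_rot"]).round(2),st["force"].round(1))
a,_=imaging.grab_frame("side");b,_=imaging.grab_frame("top")
A=cv2.resize(a[110:260,230:370],(560,600),interpolation=cv2.INTER_CUBIC);cv2.imwrite(f"pics/{n}s.png",A)
cv2.imwrite(f"pics/{n}t.png",cv2.resize(b[90:210,240:360],(600,600),interpolation=cv2.INTER_CUBIC))
cv2.imwrite(f"pics/{n}tr.png",b)
E
python3 sd.py p4; python3 go.py 0.5562 0.0217 0.1195 163.9
```

```text
5.6 [0.5572 0.0224 0.1462] [1.7998e+02 6.0000e-02 1.6397e+02] [ 0.5 -0.1 -0. ]
clock 5.7 pos [0.5572 0.0225 0.1462] yaw 163.98 F [ 1.  -0.6 -0.3]
shift [ 0.0007 -0.0011  0.0267] turn [0.0004 0.0012 0.0015]
```

View pics/p4s.png

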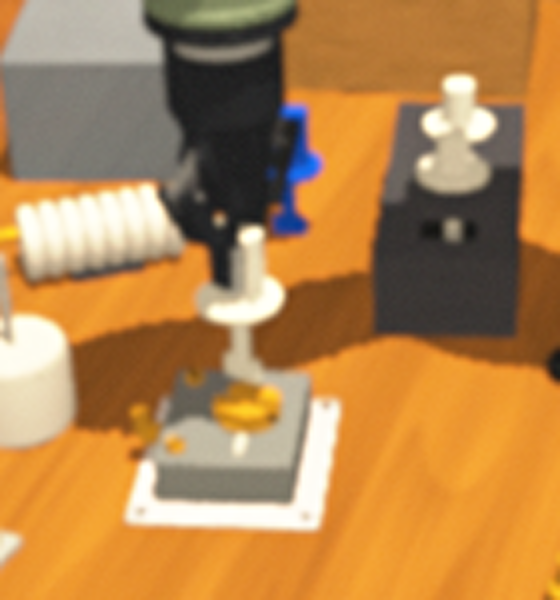

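View pics/p4t.png

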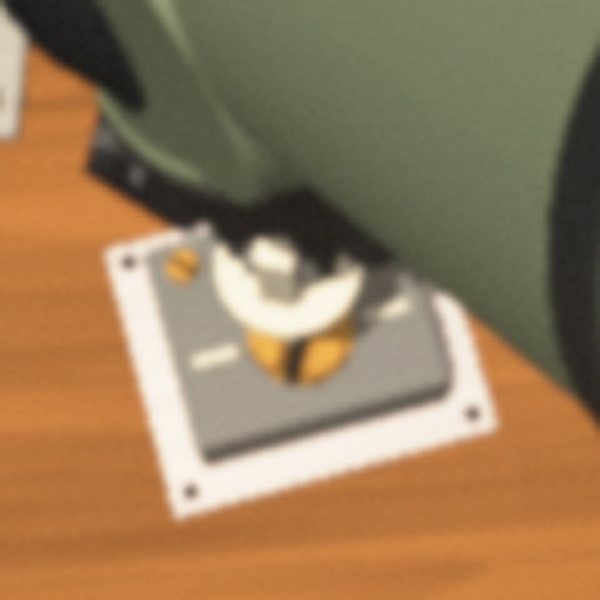

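Request:
carry_out(series=[[0.0007,-0.001,0.008,0,0,0,255],[0.0007,-0.001,0.014,0,0,0,255],[0.0007,-0.001,0.018,0,0,0,255],[0.0007,-0.001,0.021,0,0,0,255],[0.0007,-0.001,0.021,0,0,0,255]])

```text
clock: 6.32
position: [0.5555, 0.0221, 0.1241]
tool_rot: [-3.142, -0.0, 2.863]
force: [0.6, 0.3, -0.6]
grip_width: 0.0153
```

Request:
carry_out(series=[[0,0,0.002,0,0,0,255],[0,0,0.0035,0,0,0,255],[0,0,0.0045,0,0,0,255],[0,0,0.0045,0,0,0,255]])

```text
clock: 6.82
position: [0.5556, 0.022, 0.1197]
tool_rot: [3.142, -0.0, 2.863]
force: [0.6, 0.4, -2.0]
grip_width: 0.0155
```

```bash
python3 sd.py p5; python3 go.py 0.5562 0.0217 0.1195 101.4
```

```text
6.825 [0.5556 0.022  0.1197] [ 1.8000e+02 -1.0000e-02  1.6402e+02] [ 0.6  0.4 -2. ]
clock 6.925 pos [0.5556 0.022  0.1198] yaw 164.02 F [ 0.1 -0.1 -1. ]
shift [-0.0006 -0.0001  0.0003] turn [0.    0.    1.093]
```

View pics/p5s.png

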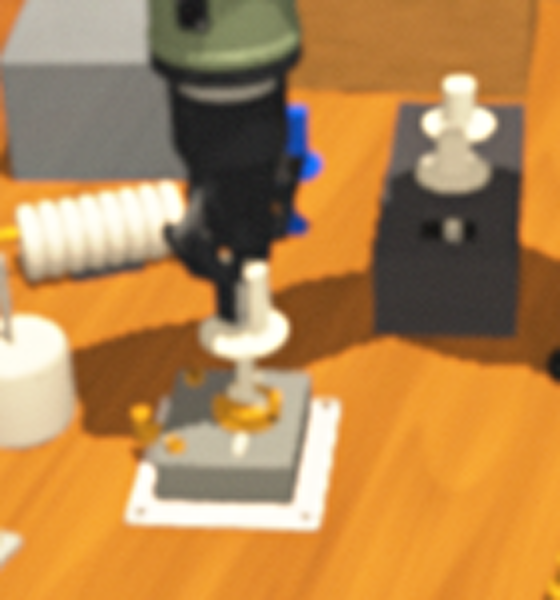

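Request:
carry_out(series=[[0,0,0,0,0,0.12,255],[0,0,0,0,0,0.24,255],[0,0,0,0,0,0.36,255],[0,0,0,0,0,0.48,255],[0,0,0,0,0,0.6,255],[0,0,0,0,0,0.72,255],[0,0,0,0,0,0.84,255],[0,0,0,0,0,0.96,255],[0,0,0,0,0,1.05,255],[0,0,0,0,0,1.1,255]])

```text
clock: 8.18
position: [0.5562, 0.0225, 0.1201]
tool_rot: [3.14, -0.0, 1.761]
force: [2.7, 1.6, -1.4]
grip_width: 0.0153
```

Request:
carry_out(series=[[0,0,0,0,0,0.03,255],[0,0,0,0,0,0.06,255],[0,0,0,0,0,0.06,255]])

```text
clock: 8.55
position: [0.5559, 0.0223, 0.12]
tool_rot: [3.141, -0.0, 1.703]
force: [3.2, 4.0, 0.6]
grip_width: 0.0157
```

```bash
python3 sd.py p6;  python3 -c "
from h import *
print(telemetry.observe()['moment'])"
```

```text
8.55 [0.5559 0.0223 0.12  ] [ 1.7995e+02 -2.0000e-02  9.7570e+01] [3.2 4.  0.6]
[ 1.05281121 -1.04680578  0.0599988 ]
```

View pics/p6t.png

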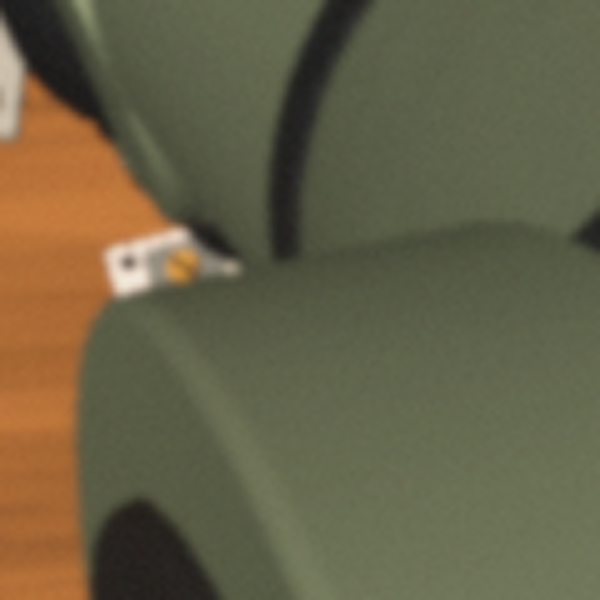

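View pics/p6s.png

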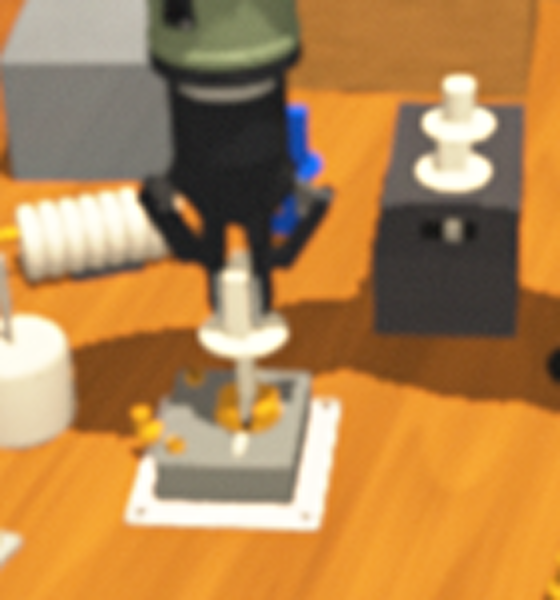

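Request:
carry_out(series=[[0,0,0,0,0,-0.05,255],[0,0,0,0,0,-0.09,255],[0,0,0,0,0,-0.09,255],[0,0,-0.01,0,0,-0.09,255],[0,0,-0.025,0,0,-0.09,255],[-0.03,0,-0.065,0,0,-0.09,255],[-0.065,0,-0.09,0,0,-0.09,255],[-0.07,0,-0.09,0,0,-0.09,255],[-0.07,0,-0.09,0,0,-0.09,255],[-0.07,0,-0.09,0,0,-0.09,255]])

```text
clock: 9.9
position: [0.5644, -0.0463, 0.2094]
tool_rot: [-3.141, -0.001, 1.794]
force: [0.5, -0.2, -1.7]
grip_width: 0.0152
```

```bash
python3 tr.py w7; python3 held.py pics/w7
```

```text
9.9 [ 0.5644 -0.0463  0.2094] [-1.7995e+02 -4.0000e-02  1.0279e+02] 0.015249465633126052
brass 1223 54.048987424688335 (556.2405395507812, 20.737598419189453) 23.46824836730957
slot 206 [555.89393153  20.9827826 ] 105.12384514357517 (array([555.92614746,  20.94978905]), array([ 4.8542366 , 37.13027954]), 13.260168075561523)
rib [323.29088972  82.44219499] 39.948444665845656 (array([559.25439453,  32.71559143]), array([85.77500153, 93.1469574 ]), 11.115575790405273)
rib [374.57894737  62.21052632] 40.2738509108661 (array([588.63134766,  77.52287292]), array([11.86436272,  3.91579914]), 25.82498550415039)
rib [327.32867133 153.23776224] 42.977867569720104 (array([564.01635742, -17.19117737]), array([ 8.06050014, 24.91581154]), 15.729297637939453)
guard n 3202 z 8.762968534425388 x max 27.25094023951628 y [-28.78654978  26.84838015]
rim centre [-0.7017703  -0.87780824] r 28.365761578017587
handle top z [-42.23059158 -41.72925565] front x [10.19084998 16.71429821 17.1147218 ] top y [-8.56148041  6.77661481] n 5055
front face x(z) [ 0.04912865 17.35220084] -42.66002939606616 -0.00687981286967565 face yaw slope [-7.35450943e-04  1.59822437e+01]
front y [-8.66672772  6.83970524]
```

View pics/w7.png

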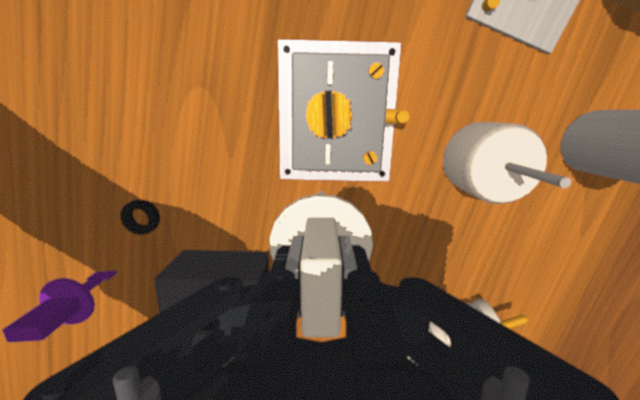

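```bash
cat > ang.py <<'E'
import sys
from h import *
n=sys.argv[1]; st=telemetry.observe() if len(sys.argv)<3 else None
im=cv2.imread(f"pics/{n}.png");K,T=campose("wrist",telemetry.observe())
hsv=cv2.cvtColor(im,cv2.COLOR_BGR2HSV)
g=[cast(K,T,np.argwhere(np.ones(im.shape[:2]))[:,::-1],zz).reshape(*im.shape[:2],3)*1000 for zz in(.042,.054)]
c=np.array([556,20.9]);u=np.array([np.cos(np.radians(101.4)),np.sin(np.radians(101.4))])
r=g[0][...,:2]-c;a=r@u;b=r@np.array([-u[1],u[0]])
ms=[]
for s in(1,-1):
    m=(abs(b)<8)&(a*s>24)&(a*s<53);V=cv2.cvtColor(im,cv2.COLOR_BGR2GRAY).astype(float);wt=np.where(m,np.clip(V-165,0,None),0)
    uv=np.argwhere(wt>0);w=wt[wt>0];p=g[0][...,:2][wt>0];mu=np.average(p,axis=0,weights=w);e,U=np.linalg.eigh(np.cov(p.T,aweights=w));ms.append(mu);print("rib",mu.round(2),len(w),np.degrees(np.arctan2(U[1,1],U[0,1]))%180,np.sqrt(12*e).round(1))
d=ms[0]-ms[1];ra=np.degrees(np.arctan2(d[1],d[0]))%180
q=g[1][...,:2]
for rad in(15,17,19,20.5):
    m=np.hypot(*(q-c).transpose(2,0,1))<rad
    V=hsv[...,2].astype(float);w=np.where(m,np.clip(110-V,0,None),0);p=q[w>0];ww=w[w>0]
    mu=np.average(p,axis=0,weights=ww);e,U=np.linalg.eigh(np.cov(p.T,aweights=ww));sa=np.degrees(np.arctan2(U[1,1],U[0,1]))%180
    print(rad,"slot",sa.round(2),mu.round(2),"ribs",ra.round(2),(ms[0]+ms[1])/2,"theta deg (neg=still cw to go)",(ra-sa).round(2))
E
python3 ang.py w7
```

```text
rib [548.15  59.43] 517 99.95743612640032 [11.1 24.3]
rib [564.07 -17.51] 146 101.92229460092969 [ 5. 21.]
15 slot 105.6 [556.11  20.51] ribs 101.69 [556.10961889  20.96186761] theta deg (neg=still cw to go) -3.91
17 slot 105.57 [556.05  20.66] ribs 101.69 [556.10961889  20.96186761] theta deg (neg=still cw to go) -3.87
19 slot 105.58 [556.11  20.49] ribs 101.69 [556.10961889  20.96186761] theta deg (neg=still cw to go) -3.89
20.5 slot 105.47 [556.08  20.61] ribs 101.69 [556.10961889  20.96186761] theta deg (neg=still cw to go) -3.78
```

```bash
python3 - <<'E'
import cv2
im=cv2.imread("pics/w7.png")
cv2.imwrite("pics/w7z.png",cv2.resize(im[35:185,270:405],None,fx=4,fy=4,interpolation=cv2.INTER_CUBIC))
E
```

```text
(no output)
```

View pics/w7z.png

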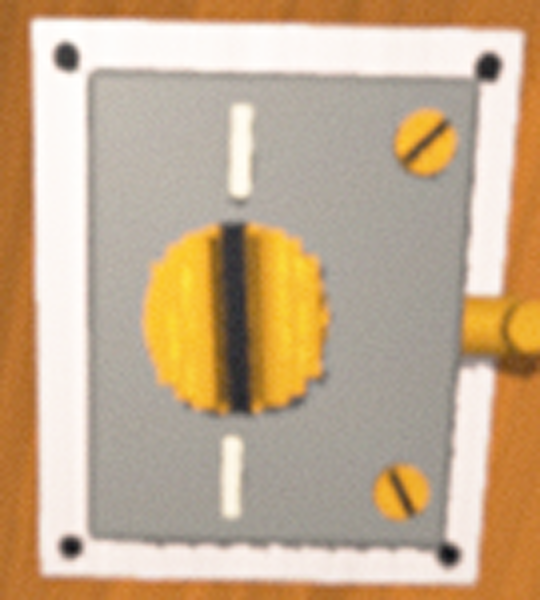

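```bash
for t in 185 200; do sed "s/V-165/V-$t/" ang.py > a2.py; python3 a2.py w7|sed -n '1,3p'; done;  python3 go.py 0.5562 0.0218 0.130 104.5
```

```text
rib [548.51  59.47] 154 101.56719207259839 [ 5.  20.2]
rib [564.07 -17.49] 110 101.79889225007254 [ 4.4 20.2]
15 slot 105.6 [556.11  20.51] ribs 101.43 [556.28678739  20.99135886] theta deg (neg=still cw to go) -4.17
rib [548.55  59.35] 133 101.40208407905747 [ 4.4 20. ]
rib [564.1  -17.44] 88 102.17134126950555 [ 3.8 19.9]
15 slot 105.6 [556.11  20.51] ribs 101.45 [556.32560432  20.95859238] theta deg (neg=still cw to go) -4.16
clock 9.95 pos [ 0.5645 -0.0463  0.2094] yaw 102.79 F [-0.6 -0.2 -0.1]
shift [0.0682 0.0071 0.0794] turn [-0.0009 -0.0006 -0.0298]
```

Request:
carry_out(series=[[0.035,0.004,0.01,0,0,-0.03,255],[0.068,0.0075,0.03,0,0,-0.03,255],[0.068,0.0075,0.055,0,0,-0.03,255],[0.068,0.0075,0.062,0,0,-0.03,255],[0.068,0.0075,0.072,0,0,-0.03,255],[0.068,0.0075,0.08,0,0,-0.03,255],[0.068,0.0075,0.086,0,0,-0.03,255],[0.068,0.0075,0.0895,0,0,-0.03,255],[0.068,0.0075,0.0895,0,0,-0.03,255]])

```text
clock: 11.08
position: [0.5571, 0.0205, 0.1202]
tool_rot: [-3.141, -0.0, 1.823]
force: [-0.5, 0.0, -1.3]
grip_width: 0.0152
```

```bash
python3 go.py 0.5562 0.0218 0.120 93.6
```

```text
clock 11.075 pos [0.5571 0.0205 0.1202] yaw 104.43 F [-0.5  0.  -1.3]
shift [ 0.0015 -0.0006  0.0002] turn [-0.0002 -0.      0.189 ]
```

Request:
carry_out(series=[[0.001,-0.0008,0,0,0,0.04,255],[0.0015,-0.0008,0,0,0,0.08,255],[0.0015,-0.0008,0,0,0,0.12,255],[0.0015,-0.0008,0,0,0,0.16,255],[0.0015,-0.0008,0,0,0,0.19,255],[0.0015,-0.0008,0,0,0,0.19,255],[0.0015,-0.0008,0,0,0,0.19,255]])

```text
clock: 11.95
position: [0.5562, 0.0219, 0.1204]
tool_rot: [3.141, -0.0, 1.633]
force: [4.0, 0.4, 0.8]
grip_width: 0.0152
```

Request:
carry_out(series=[[0,0,0,0,0,-0.06,255],[0,0,0,0,0,-0.12,255],[0,0,0,0,0,-0.12,255],[0,0,-0.01,0,0,-0.12,255],[0,0,-0.025,0,0,-0.12,255],[-0.03,0,-0.065,0,0,-0.12,255],[-0.065,0,-0.09,0,0,-0.12,255],[-0.07,0,-0.09,0,0,-0.12,255],[-0.07,0,-0.09,0,0,-0.12,255],[-0.07,0,-0.09,0,0,-0.12,255]])

```text
clock: 13.2
position: [0.5601, -0.0469, 0.21]
tool_rot: [-3.141, -0.001, 1.754]
force: [-0.4, -0.3, -1.4]
grip_width: 0.0157
```

```bash
python3 tr.py w8; sed "s/V-165/V-190/" ang.py > a2.py; python3 a2.py w8; python3 - <<'E'
import cv2
im=cv2.imread("pics/w8.png")
cv2.imwrite("pics/w8z.png",cv2.resize(im[35:185,270:405],None,fx=4,fy=4,interpolation=cv2.INTER_CUBIC))
E
```

```text
13.2 [ 0.5601 -0.0469  0.21  ] [-1.7996e+02 -4.0000e-02  1.0050e+02] 0.015744576954520438
brass 1200 53.99055542038264 (556.1024780273438, 20.74347686767578) 23.15969467163086
slot 207 [555.72503321  21.26220369] 101.39146095077932 (array([555.77069092,  20.82910156]), array([ 4.93180752, 37.32726669]), 12.532519340515137)
rib [322.90514604  82.01001391] 39.98020515147238 (array([561.65673828,  22.57045746]), array([ 86.7970047 , 113.74634552]), 11.382697105407715)
rib [357.11764706 108.92156863] 39.98746895608496 (array([582.25134277,  31.0823822 ]), array([14.88979816,  7.8042407 ]), 78.17076873779297)
rib [330.4375     152.99305556] 43.04796489483642 (array([564.20245361, -17.84472466]), array([ 7.28325605, 24.00787735]), 11.125872611999512)
rib [548.43  59.63] 143 101.28715162147552 [ 4.8 19.8]
rib [564.04 -17.54] 98 101.53283327911116 [ 4.1 20.2]
15 slot 102.33 [555.93  20.93] ribs 101.44 [556.23490156  21.045784  ] theta deg (neg=still cw to go) -0.89
17 slot 102.27 [555.93  20.91] ribs 101.44 [556.23490156  21.045784  ] theta deg (neg=still cw to go) -0.84
19 slot 102.15 [555.97  20.7 ] ribs 101.44 [556.23490156  21.045784  ] theta deg (neg=still cw to go) -0.71
20.5 slot 102.09 [555.91  21.05] ribs 101.44 [556.23490156  21.045784  ] theta deg (neg=still cw to go) -0.66
```

View pics/w8z.png

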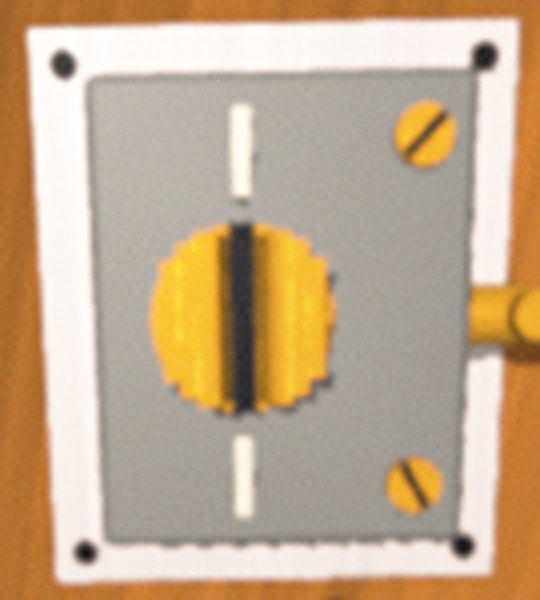

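```bash
python3 held.py pics/w8 | head -2; python3 go.py 0.475 -0.222 0.235 110
```

```text
guard n 3201 z 8.752629291173792 x max 27.21872165632289 y [-28.73233549  26.91840002]
rim centre [-0.86124661 -0.86459823] r 28.470606390162384
clock 13.25 pos [ 0.5601 -0.0469  0.2099] yaw 100.5 F [-0.5  0.5 -0.3]
shift [-0.1566 -0.1156 -0.0251] turn [-0.0007 -0.0007 -0.1658]
```

Request:
carry_out(series=[[-0.03,-0.022,-0.025,0,0,-0.04,255],[-0.07,-0.05,-0.025,0,0,-0.08,255],[-0.11,-0.08,-0.025,0,0,-0.12,255],[-0.145,-0.107,-0.025,0,0,-0.166,255],[-0.1566,-0.1156,-0.025,0,0,-0.166,255],[-0.1566,-0.1156,-0.025,0,0,-0.166,255],[-0.1566,-0.1156,-0.025,0,0,-0.166,255],[-0.1566,-0.1156,-0.025,0,0,-0.166,255]])

```text
clock: 14.25
position: [0.4757, -0.2217, 0.2352]
tool_rot: [3.141, -0.0, 1.921]
force: [-0.1, 0.9, -0.9]
grip_width: 0.0156
```

```bash
python3 - <<'E'
from h import *
st=telemetry.observe()
for n in ["wrist","side"]:
    im,d=imaging.grab_frame(n);cv2.imwrite(f"pics/{n}9.png",im);np.save(f"pics/{n}9.npy",d)
cv2.imwrite("pics/side9z.png",cv2.resize(im[60:200,290:400],None,fx=4,fy=4,interpolation=cv2.INTER_CUBIC))
E
python3 go.py 0.475 -0.222 0.0848 110
```

```text
clock 14.35 pos [ 0.4754 -0.2221  0.2353] yaw 110.01 F [-0.1 -0.   0.5]
shift [ 0.0003 -0.0004  0.1505] turn [ 0.0001 -0.0002  0.0001]
```

View pics/wrist9.png

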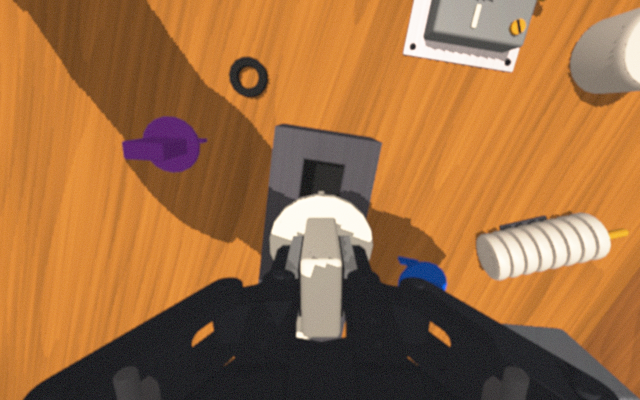

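View pics/side9z.png

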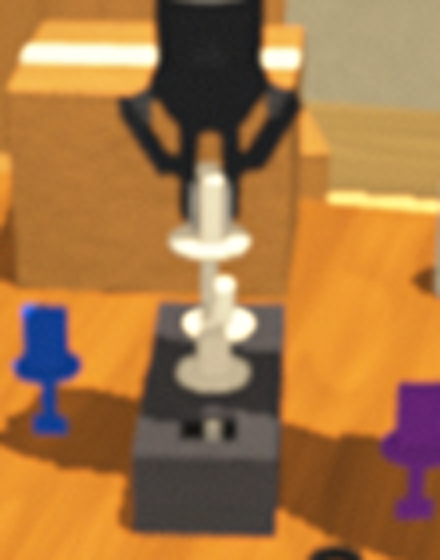

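Request:
carry_out(series=[[0,0,0.04,0,0,0,255],[0,0,0.075,0,0,0,255],[0,0,0.09,0,0,0,255],[0,0,0.105,0,0,0,255],[0,0,0.12,0,0,0,255],[0,0,0.135,0,0,0,255],[0,0,0.145,0,0,0,255],[0,0,0.148,0,0,0,255],[0,0,0.148,0,0,0,255]])

```text
clock: 15.48
position: [0.4751, -0.223, 0.0873]
tool_rot: [3.142, -0.0, 1.919]
force: [-0.1, 0.9, -0.3]
grip_width: 0.015
```

Request:
carry_out(series=[[0,0,0.001,0,0,0,255],[0,0,0.002,0,0,0,255],[0,0,0.0025,0,0,0,255],[0,0,0.0025,0,0,0,255]])

```text
clock: 15.98
position: [0.475, -0.223, 0.0849]
tool_rot: [3.142, 0.0, 1.919]
force: [0.1, 0.0, 0.2]
grip_width: 0.0157
```

Request:
carry_out(series=[[0,0,0.0005,0,0,0,255],[0,0,0.0005,0,0,0,0],[0,0,0.0005,0,0,0,0],[0,0,0.0005,0,0,0,0],[0,0,0.0005,0,0,0,0],[0,0,0.0005,0,0,0,0],[0,0,0.0005,0,0,0,0],[0,0,0.0005,0,0,0,0]])

```text
clock: 16.98
position: [0.475, -0.223, 0.0843]
tool_rot: [3.142, 0.0, 1.919]
force: [-0.2, -0.2, 0.2]
grip_width: 0.0855
```

Request:
carry_out(series=[[0,0,-0.03,0,0,0,0],[0,0,-0.08,0,0,0,0],[0,0,-0.13,0,0,0,0],[0,0,-0.165,0,0,0,0],[0,0,-0.165,0,0,0,0],[0,0,-0.165,0,0,0,0]])

```text
clock: 17.73
position: [0.4747, -0.223, 0.2487]
tool_rot: [-3.141, -0.0, 1.919]
force: [0.9, 0.2, 0.1]
grip_width: 0.0851
```

```bash
python3 w1.py; python3 - <<'E'
from h import *
im,d=imaging.grab_frame("side");print(telemetry.observe()["force"],telemetry.observe()["grip_width"])
cv2.imwrite("pics/side10.png",cv2.resize(im[100:250,250:400],None,fx=4,fy=4,interpolation=cv2.INTER_CUBIC))
E
```

```text
657 0.12589089126035247 (array([ 474.21618652, -223.68849182]), array([15.04735279, 35.19549561]), 19.68589210510254) (array([ 473.85455322, -222.80079651]), array([14.99790764, 36.16447449]), 19.855363845825195)
1685 0.07588273035122461 ((476.67779541015625, -228.40023803710938), 33.708709716796875)
[-0.10118667  0.45399145  0.11601258] 0.08532920740224625
```

View pics/w1.png

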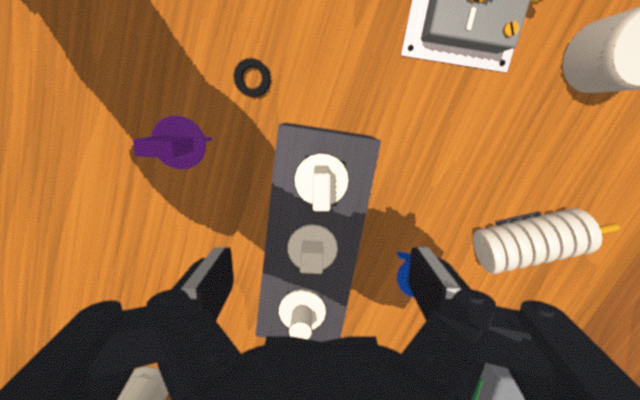

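View pics/side10.png

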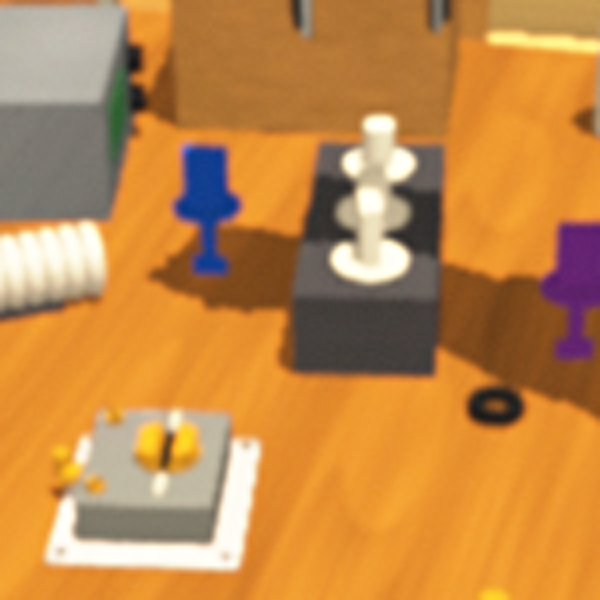

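Tool upright, handle top at 126 mm and guard at 76 mm, the same heights as at the start. The slot lines up with the ribs in the side view. Handing in.

```bash
python3 -c "
from workcell import ticket,telemetry
print(ticket.job_done(),telemetry.observe()['clock'])"
```

```text
the job is handed in; nothing more can be done
the job is handed in; nothing more can be done
```

I took the white tuning tool from the stand, turned the large trimmer screw clockwise in two passes, and put the tool back upright in the same hole. I then let go and raised the arm clear. The job was handed in at about 18 s of the 58 s allowed.

- **Screw alignment:** the first pass left the slot about 4° short of the ribs, so I put the blade back in and turned further. The last close-up with the wrist camera put the slot 0.7–0.9° short of the ribs. Different slot measurements in that picture differ by about 1°. The final side view also shows slot and ribs in line.
- **Tool in the stand:** the handle top is at 126 mm and the guard at 76 mm, the same as before the pick. The handle sits within about 1 mm of where it started, turned about 4°.
- **Forces:** readings were taken at the end of each move. The largest was about 8 N, while the gripper closed on the handle; while turning the screw it was about 5 N.
- **Disagreement:** the wrist camera showed the held tool about 1 mm off the jaw centre. I took this as calibration error and allowed for it.

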